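# Push the lamp base up to the straight-edge between the marks

### The job

Push the pale wooden lamp base along the bench until its edge lies flush against the wooden straight-edge and it sits between the two yellow marks, covering neither. Push only on its wooden block with the fingers: do not grip or touch its black lamp holder and do not lift or tip it. Leave the dark lamp base and everything else where it is, and finish with the fingers clear.

Things in the scene. Friction and masses are not known exactly. Their poses are not given: they have to be found in the camera images.
- pale_base: the pale lamp base, to be pushed: a loose square block of light wood, 95 x 95 mm, 28 mm high, 0.25 to 0.5 kg, with a black lamp holder fixed on top. Origin: centre of its underside; x and y along its edges, z up. Starts left or right of the marks, 90 to 250 mm short of the straight-edge, turned up to 0.5 rad from square with it. Slides with 1 to 4 N
- pale_base_holder: the black lamp holder on the pale base, not to be touched: foot 48 mm wide and 4 mm high, above it 34 mm wide; its top is 48 mm above the bench. Same origin and axes as the pale base
- fence: the straight-edge: a fixed wooden batten 520 mm long, 30 deep, 30 high. Origin: at bench level in the middle of its long face towards the robot, halfway between the marks; x points square into that face, away from the robot, y along it to the left, z up. The marks are flat 8 mm yellow lines along x, centred at y = -60 and +60 mm (gap 112 mm), over the batten and 100 mm out on the bench
- dark_base: the other lamp base, same size and shape but dark brown wood with a white holder, on the other side of the marks; leave it. Origin: centre of its underside
- wax_tin: a loose red tin with a pale lid, 46 mm wide, 34 mm high, standing between the two lamp bases; leave it. Origin: centre of its underside
- tall_gourd: a loose pear-shaped gourd with a neck, 170 mm wide, 232 mm high, at the left; leave it. Origin: centre of its underside
- round_gourd: a loose round gourd, 190 mm wide, 160 mm high, at the right; leave it. Origin: centre of its underside
- brush: a loose flat brush with a wooden handle, 200 mm long and 20 mm high, lying at the right; leave it. Origin: centre of its underside
- pliers: loose red-handled pliers, about 215 mm long and 12 mm high, lying at the left; leave them. Origin: underside at the pivot
Not all that is in view belongs to the job. There is more than one size of the pale_base; the job needs the largest.

How it is judged:
At the end, for the whole second after the job is handed in: The pale base stands flat and still on the bench, its edge within 4 mm of the straight-edge and within 0.04 rad of parallel to it, its centre within 10 mm of the middle between the yellow marks; the dark base and all other loose things are within 15 mm of where they began (x of pale_base in the frame of fence between -0.0515 and -0.044 m and y of pale_base in the frame of fence between -0.01 and 0.01 m and (angle between the x axis of pale_base and the x axis of fence, either way round below 0.04 rad or angle between the x axis of pale_base and the y axis of fence, either way round below 0.04 rad) and height (world z) of pale_base below 0.004 m and angle between pale_base's own z axis and vertical below 0.04 rad and linear speed of pale_base below 0.01 m/s and angular speed of pale_base below 0.05 rad/s and distance of each of dark_base, wax_tin, tall_gourd, round_gourd, brush, pliers from where it was at the start of the episode below 0.015 m); the robot touches nothing.
It fails at once if the pale base is lifted or tipped (height (world z) of pale_base above 0.01 m or angle between pale_base's own z axis and vertical above 0.15 rad).
It fails at once if the fingers grip or press on the black lamp holder (contact force between the fingers and pale_base_holder above 1 N).
It fails at once if the dark lamp base is moved more than 15 mm or tipped (distance of dark_base from where it was at the start of the episode above 0.015 m or angle between dark_base's own z axis and vertical above 0.3 rad).
It fails at once if another loose thing is moved more than 15 mm or tipped ((distance of wax_tin from where it was at the start of the episode above 0.015 m or angle between wax_tin's own z axis and vertical above 0.3 rad) or (distance of tall_gourd from where it was at the start of the episode above 0.015 m or angle between tall_gourd's own z axis and vertical above 0.3 rad) or (distance of round_gourd from where it was at the start of the episode above 0.015 m or angle between round_gourd's own z axis and vertical above 0.3 rad) or (distance of brush from where it was at the start of the episode above 0.015 m or angle between brush's own z axis and vertical above 0.3 rad) or (distance of pliers from where it was at the start of the episode above 0.015 m or angle between pliers's own z axis and vertical above 0.3 rad)).
It also fails if it takes over 51 s, if anything falls off the work surface, if the arm or the gripper's body presses on something with over 40 N, if the wrist force passes 120 N, or if a joint passes its speed limit or range.

### The arm

A 6-joint arm with a two-finger parallel gripper is mounted at the origin on the work surface. World frame = base frame: x ahead of the robot, y to its left, z up, the work surface at z = 0. Lengths are in m, angles in rad, forces in N, time in s.
With the tool pointing down it reaches from about 0.25 to 0.775 m from the base axis. Payload 4 kg.
Tool frame: the origin (TCP) lies at the very end of the fingers, on their centre line; the grasp point (between the pads) lies 19 mm behind it; z points along the fingers, y is the line along which they close (so a half turn about z gives the same grasp; the last joint's range is limited). The gripper opens to 94 mm and grips with 3 to 60 N. Pads are 16 mm wide; open, the fingers measure 119 mm over their backs; the gripper's body (75 mm by 177 mm) begins 78 mm behind the grasp point.
Start: joints at [1.136, 0.087, 1.371, -0, 1.684, -0.103], TCP at [0.179, 0.52, 0.206] pointing down, gripper open.
Joint ranges: [-3.1, 3.1], [-0.76, 2.03], [0.27, 2.55], [-1.08, 4.22], [0.17, 2.65], [-2.57, 2.57]. Speed limits (rad/s): [2.79, 2.79, 3.14, 3.14, 3.14, 3.14].

### API

Orientations are given as [roll, pitch, yaw] about the fixed x, y, z axes, in that order (R = Rz(yaw) Ry(pitch) Rx(roll)).
In Python, from bench import robot, vision gives the robot as it stands.
- The arm moves only by the shell command python3 -m crank 'ROWS'. ROWS is JSON, a list of rows, each a list of 3 entries, a list of its own where there are three numbers: the closure, from 0 (fully open) to 1 (shut), then the shift along the tool's x, y, z in m, then the turn, a rotation vector about the tool's x, y, z in degrees. A call has 1 to 8 rows; each row shifts and turns the commanded pose from where the row before left it, along the tool's axes as they then stand; what a row does not reach is not made up. A row lasts 1/10 s, in which the tool goes at most 50 mm and 8.59 degrees, less where a joint would pass 70% of its speed; a pose out of reach is approached as far as the arm can. A call with a gripper value outside its range is refused whole. The fingers move at their own pace and stop on an object; the grip force is fixed at half the most. Time passes only in rows, so rows that do not move let the fingers close. It gives the time, the measured TCP pose, the force, the opening and the grip force at its end, in the units of the state.
- robot.get_obs(): the state, without advancing time (a new reading comes with each control period).
- vision.snapshot(name): name is "scene" or "side" or "wrist"; returns a dict with "color" (420x560x3 uint8, red, green, blue), "z_map" (420x560 float32, m along the optical axis (not along the pixel's ray), 0 where there is no reading), "fx", "fy", "cx", "cy" (pixels), "dist" ([k1, k2, p1, p2, k3] as OpenCV has them; the pictures are not rectified), "R" (3x3) and "t" (3): a world point X has camera coordinates R X + t. Camera axes: x right, y down, z forward; pixel columns grow to the right and rows downward; lengths in m; the calibration is good to about 2 mm. A picture is of the moment at which its call begins.
- robot.close_job(): hands the job in; it is judged then, once.
The state is a dict: "time": time; "joint_positions": joint angles; "qvel": joint speeds; "joint_torque": joint torques, N m; "tool_pos": TCP position; "ee_rot": TCP orientation; "wrist_force": force on the tool from outside, world axes, zero at the start; "wrist_torque": the same for the moment, N m; "width": finger opening in m; "finger_force": force on a finger pad.
Only numpy, scipy, OpenCV 4.12 (cv2) and the standard library are available. Lean on these libraries where they do the work, as an engineer would, in place of code of your own. Each camera call takes 0.05 s, during which the arm holds its last target. There are 200 camera calls.

## Working session

There is one attempt and no reset: what is moved stays moved. The work goes in short steps, Python scripts to look and compute and a shell command to move; the robot and the scene stay as the last step left them, time stands still between calls to the robot, and variables do not carry over. Pictures are saved under pics/ and viewed, at most 10 in all, crops included, and the job is handed in when it is done.

```bash
mkdir -p pics; cat > h.py <<'E'
import numpy as np,cv2
from bench import robot,vision
def snap(n):
    s=vision.snapshot(n); s['K']=np.array([[s['fx'],0,s['cx']],[0,s['fy'],s['cy']],[0,0,1.]]); return s
def save(s,f): cv2.imwrite(f,s['color'][:,:,::-1])
def cast(s,px,z=0):
    u=cv2.undistortPoints(np.array(px,float).reshape(-1,1,2),s['K'],np.array(s['dist'],float)).reshape(-1,2)
    R=np.array(s['R']);c=-R.T@np.array(s['t']);d=np.c_[u,np.ones(len(u))]@R
    return c+d*((z-c[2])/d[:,2])[:,None]
E
python3 - <<'E'
from h import *
a=snap('scene');b=snap('side')
for n,s in(('scene',a),('side',b)):
    save(s,f'pics/{n}0.png'); np.savez(f'{n}0.npz',**s); R=np.array(s['R']); print(n,-R.T@s['t'])
print(robot.get_obs())
E
```

```text
scene [ 1.10634447 -1.09062018  0.89524912]
side [-0.44298269 -0.99135436  0.93505586]
{'time': 0.1, 'joint_positions': array([ 1.13590307e+00,  8.78495341e-02,  1.37207156e+00, -3.51420097e-05,
        1.68357623e+00, -1.03101581e-01]), 'qvel': array([-0.00123831, -0.00089336, -0.00438916, -0.00154252,  0.00139259,
        0.00191215]), 'joint_torque': array([ 1.79206072e-03, -3.41250122e+01, -3.03303301e+01,  7.19632977e-02,
        3.03602626e-02, -8.56782344e-05]), 'tool_pos': array([0.17896939, 0.51956021, 0.20445447]), 'ee_rot': array([-3.13969450e+00, -1.61286678e-04,  2.80979690e+00]), 'wrist_force': array([-0.07985547,  0.08664086, -0.06751134]), 'wrist_torque': array([ 0.02962981,  0.02113843, -0.00177739]), 'finger_force': 0.0, 'width': 0.09421280630838427}
```

View pics/scene0.png

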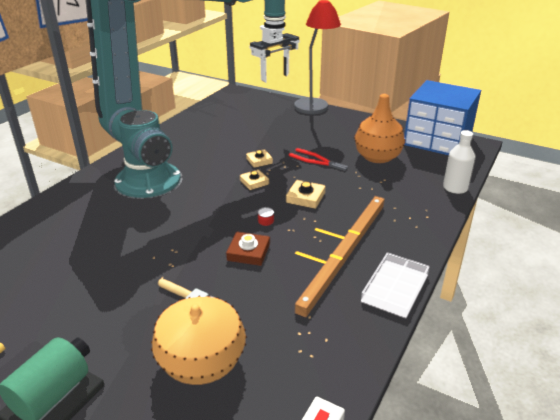

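View pics/side0.png

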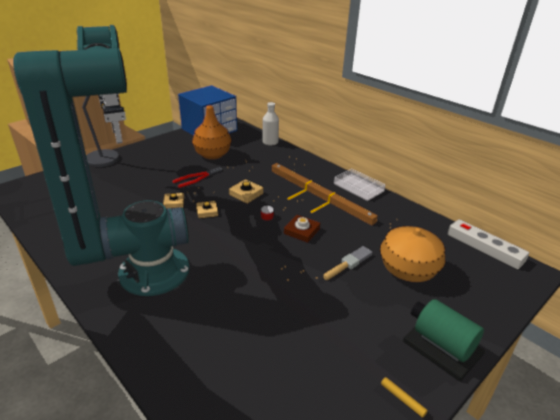

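The scene view shows the large pale base at about (306,193), with two smaller ones at (259,157) and (253,180). The tin is at (266,216), the dark base at (248,249), and the batten runs from (303,300) to (380,203) with marks near (330,235) and (312,258). The side view agrees, with the pale base at (246,190).

```bash
python3 - <<'E'
from h import *
def load(n):
    d=np.load(n,allow_pickle=True); return {k:d[k] for k in d}
ims=[]
for n,box in(('scene',(230,140,400,310)),('side',(150,150,390,260))):
    s=load(n+'0.npz'); x0,y0,x1,y1=box
    hsv=cv2.cvtColor(s['color'],cv2.COLOR_RGB2HSV)
    roi=np.zeros(hsv.shape[:2],np.uint8); roi[y0:y1,x0:x1]=1
    for nm,lo,hi,z in(('pale',(12,50,150),(24,170,255),.028),('fence',(5,120,70),(17,255,255),.03),('yellow',(22,190,120),(32,255,255),0.0),('red',(0,150,60),(8,255,160),.03)):
        m=cv2.inRange(hsv,lo,hi)*roi
        k,l,st,c=cv2.connectedComponentsWithStats(m)
        for i in range(1,k):
            if st[i,4]<12: continue
            cn=cv2.findContours((l==i).astype(np.uint8),0,1)[0][0]
            r=cv2.minAreaRect(cast(s,cn.reshape(-1,2),z)[:,:2].astype(np.float32)*1000)
            print(n,nm,st[i],np.round(cast(s,[c[i]],z)[0,:2],4),np.round(r[0],1),np.round(r[1],1),round(r[2],1))
    cr=s['color'][y0:y1,x0:x1,::-1]; cv2.imwrite(f'pics/{n}c.png',cv2.resize(cr,None,fx=3.3,fy=3.3,interpolation=cv2.INTER_CUBIC))
E
```

```text
scene pale [356 140  44  17 418] [0.5856 0.5374] [596.5 524.7] [152.7 118.8] 29.2
scene pale [246 149  27  18 225] [0.2726 0.2566] [266.5 261.2] [ 80.4 102.9] 54.9
scene pale [240 170  28  20 237] [0.3304 0.1289] [324.5 134.1] [77.6 97.6] 59.2
scene pale [286 180  39  28 442] [0.5049 0.1218] [501.2 138.8] [102.4 134.1] 9.9
scene pale [ 296  196   88  113 1475] [ 0.7084 -0.0798] [674.1 -34.8] [102.9 524.9] 1.0
scene pale [295 251  18   6  21] [ 0.6288 -0.1229] [ 631.6 -121.6] [45.4 13.2] 17.3
scene pale [230 305   5   5  15] [ 0.5783 -0.3759] [ 577.  -376.7] [ 7.1 16.2] 67.5
scene fence [355 140  45  23 848] [0.5971 0.506 ] [605.9 501.9] [156.8 159.9] 29.2
scene fence [ 296  196   88  114 1823] [ 0.7158 -0.0912] [714.6 -43.5] [ 41.1 531.9] 0.8
scene fence [230 232  40  33 758] [ 0.5012 -0.1816] [ 494.  -173.3] [ 96.6 125.8] 19.2
scene red [258 216  16  10 105] [ 0.4741 -0.0468] [473.  -46.3] [42.5 43.4] 29.3
scene red [230 234   8  13  23] [ 0.4434 -0.1614] [ 446.  -163.9] [ 9.  54.1] 18.2
side pale [ 311  150   79   38 1503] [ 1.0075 -0.0106] [1045.    -3.6] [419.7 264.1] 87.3
side p
[... 598 characters left out ...]
0452] [693.3 -44.9] [ 73.3 139.2] 0.2
side fence [330 193  47  32 560] [ 0.692  -0.2135] [ 692.4 -208. ] [216.6  69.7] 89.7
side fence [285 215  34  22 272] [ 0.472  -0.1656] [ 480.2 -160.5] [96.2 90.8] 16.5
side fence [380 231  10  29 216] [ 0.5967 -0.4222] [ 608.1 -411. ] [152.8  28.4] 35.1
side yellow [288 183  20  16  48] [0.6577 0.0278] [668.9  29.7] [140.7  23.5] 11.6
side yellow [311 193  23  20  59] [ 0.6611 -0.0917] [678.2 -89.4] [165.4  24.9] 12.2
side red [173 171  36  17 255] [0.3734 0.3498] [377.1 349.1] [ 78.7 148.8] 82.6
side red [261 212  13   8  70] [ 0.4261 -0.0413] [426.1 -39.8] [41. 43.] 40.6
side red [285 215  15  12  19] [ 0.4747 -0.1169] [ 473.5 -116.7] [81.8 11.7] 8.7
```

View pics/scenec.png

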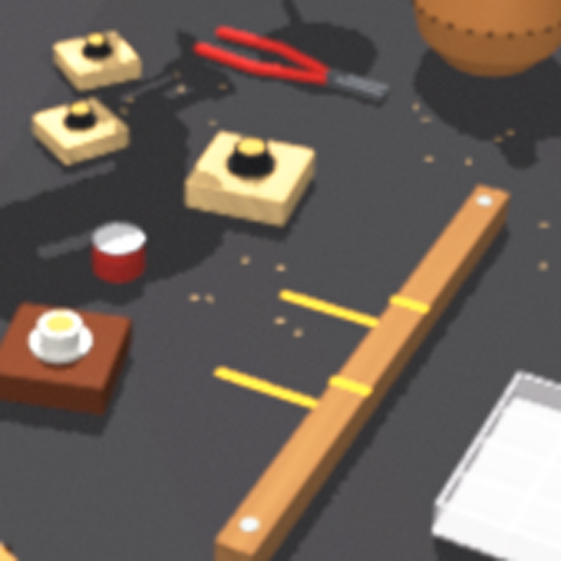

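```bash
python3 -m crank '[[0.3,[0,0,0],[0,0,-6.3]],[0.3,[0,0,0],[0,0,-6.3]],[0.3,[0,0,0],[0,0,-6.4]],[0.3,[-0.02,-0.04,-0.005],[0,0,0]],[0.3,[-0.02,-0.04,-0.005],[0,0,0]],[0.3,[-0.02,-0.04,-0.005],[0,0,0]],[0.3,[-0.02,-0.04,-0.005],[0,0,0]],[0.3,[-0.02,-0.04,-0.005],[0,0,0]]]'
python3 -m crank '[[0.3,[-0.02,-0.04,-0.005],[0,0,0]],[0.3,[-0.02,-0.04,-0.005],[0,0,0]],[0.3,[-0.02,-0.04,-0.005],[0,0,0]],[0.3,[-0.02,-0.04,-0.005],[0,0,0]],[0.3,[-0.02,-0.04,-0.005],[0,0,0]],[0.3,[-0.02,-0.02,0],[0,0,0]],[0.3,[0,0,0],[0,0,0]],[0.3,[0,0,0],[0,0,0]]]'
python3 - <<'E'
from h import *
s=snap('wrist');save(s,'pics/w1.png');np.savez('w1.npz',**s)
R=np.array(s['R']); print(-R.T@s['t'],R)
E
```

```text
time: 0.9
tool_pos: [0.2793, 0.3183, 0.2302]
ee_rot: [-3.141, -0.0, -3.141]
wrist_force: [-0.1, -0.4, 0.1]
width: 0.0657
finger_force: 0.0
time: 1.7
tool_pos: [0.3987, 0.0999, 0.2549]
ee_rot: [3.141, -0.002, 3.14]
wrist_force: [0.8, 0.3, 0.2]
width: 0.0658
finger_force: 0.0
[0.32170687 0.10058223 0.43370054] [[ 0.00138729  0.99999777  0.00159015]
 [ 0.96469697 -0.00175709  0.26335656]
 [ 0.26335877  0.00116866 -0.96469725]]
```

View pics/w1.png

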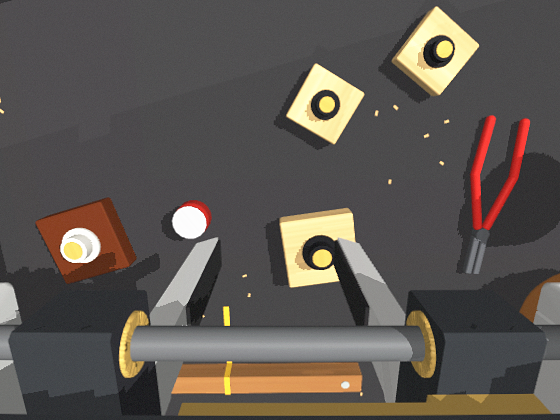

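The wrist view shows the pale base at (318,248) with its right side partly hidden by a finger, the tin at (190,220), the dark base at (87,240), and the small bases at (325,105) and (437,50). The batten is near row 377 with one mark at column 227. I'll shift to y = 0.155 and measure from there.

```bash
python3 -m crank '[[0.3,[0,0.03,0],[0,0,0]],[0.3,[0,0.025,0],[0,0,0]],[0.3,[0,0,0],[0,0,0]]]'
cat > m.py <<'E'
from h import *
def pale(s,img=None):
    hsv=cv2.cvtColor(s['color'],cv2.COLOR_RGB2HSV)
    m=cv2.inRange(hsv,(15,40,195),(32,170,255))
    k,l,st,c=cv2.connectedComponentsWithStats(m)
    for i in range(1,k):
        if st[i,4]<800: continue
        cn=max(cv2.findContours((l==i).astype(np.uint8),0,1)[0],key=len)
        p=cast(s,cn.reshape(-1,2),.028)[:,:2].astype(np.float32)*1000
        r=cv2.minAreaRect(p)
        print(st[i],np.round(r[0],1),np.round(r[1],1),round(r[2],1))
def yellow(s):
    hsv=cv2.cvtColor(s['color'],cv2.COLOR_RGB2HSV)
    m=cv2.inRange(hsv,(22,175,120),(32,255,255))
    k,l,st,c=cv2.connectedComponentsWithStats(m)
    for i in range(1,k):
        if st[i,4]<15: continue
        print('y',st[i],np.round(c[i],1),np.round(cast(s,[c[i]],0)[0],4),np.round(cast(s,[c[i]],.03)[0],4))
E
python3 - <<'E'
from m import *
s=snap('wrist');save(s,'pics/w2.png');np.savez('w2.npz',**s)
d=np.load('w1.npz');a={k:d[k] for k in d}
for q in(a,s): pale(q);yellow(q);print()
E
```

```text
time: 2.05
tool_pos: [0.3978, 0.158, 0.2553]
ee_rot: [3.14, -0.001, -3.136]
wrist_force: [0.5, 0.1, -1.0]
width: 0.0658
finger_force: 0.0
[ 397    7   82   88 2955] [250.8 282.6] [67.8 66.9] 53.8
[ 287   64   77   80 2750] [308.5 157.1] [67.7 67.4] 60.6
[ 280  209   76   78 3002] [489.7 156.8] [100.1  93.6] 8.4
y [224 307   6  19  99] [226.3 316.4] [0.6096 0.0251 0.    ] [0.5897 0.0303 0.03  ]
y [225 362   7  14  47] [227.9 368.4] [0.7031 0.0234 0.    ] [0.6767 0.0287 0.03  ]
y [224 377   7  17  87] [226.8 385.1] [0.735  0.0204 0.    ] [0.7064 0.026  0.03  ]

[ 347    8   83   88 2969] [250.8 283.8] [67.5 66.8] 53.7
[ 239   64   77   80 2737] [308.5 158.4] [67.5 67.4] 60.6
[ 235  209   80   79 3699] [490.2 157.2] [99.  93.7] 8.5
y [183 364   9  30 133] [186.6 380.4] [0.7271 0.0172 0.    ] [0.699 0.027 0.03 ]
```

View pics/w2.png

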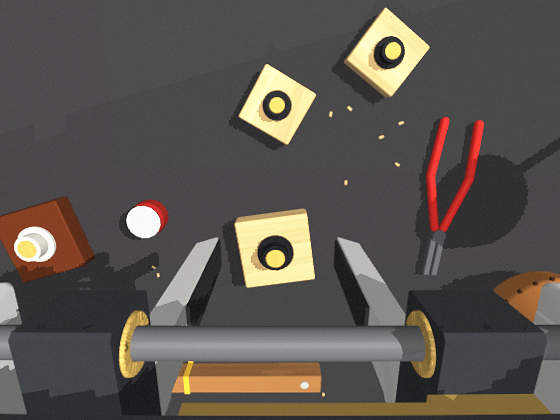

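The pale base is centred at about (0.492, 0.157) and turned +8.5°, and it sits between the fingers. The small base nearby reaches x ≈ 0.354, so I can descend at x ≈ 0.395.

```bash
python3 -m crank '[[0.3,[0.001,0,0.045],[0,0,0]],[0.3,[0,0,0.045],[0,0,0]],[0.3,[0,0,0.045],[0,0,0]],[0.3,[0,0,0.045],[0,0,0]],[0.3,[0,0,0.04],[0,0,0]],[0.3,[0,0,0.015],[0,0,0]],[0.3,[0,0,0.009],[0,0,0]],[0.3,[0,0,0],[0,0,0]]]'
python3 -m crank '[[0.3,[-0.01,0,0],[0,0,0]],[0.3,[-0.01,0,0],[0,0,0]],[0.3,[-0.01,0,0],[0,0,0]],[0.3,[-0.008,0,0],[0,0,0]],[0.3,[-0.008,0,0],[0,0,0]],[0.3,[-0.008,0,0],[0,0,0]],[0.3,[-0.008,0,0],[0,0,0]],[0.3,[-0.008,0,0],[0,0,0]]]'
```

```text
time: 2.9
tool_pos: [0.3972, 0.1546, 0.0107]
ee_rot: [-3.141, -0.002, -3.141]
wrist_force: [0.1, -0.3, 0.6]
width: 0.0658
finger_force: 0.0
time: 3.7
tool_pos: [0.4684, 0.1548, 0.0114]
ee_rot: [-3.141, -0.001, 3.141]
wrist_force: [-3.3, -0.5, 3.0]
width: 0.0659
finger_force: 1.7
```

```bash
python3 -m crank '[[0.3,[-0.01,0,0],[0,0,0]],[0.3,[-0.01,0,0],[0,0,0]],[0.3,[-0.01,0,0],[0,0,0]],[0.3,[-0.01,0,0],[0,0,0]],[0.3,[-0.01,0,0],[0,0,0]],[0.3,[-0.01,0,0],[0,0,0]],[0.3,[-0.008,0,0],[0,0,0]],[0.3,[-0.005,0,0],[0,0,0]]]'
python3 -m crank '[[0.3,[0,0,0],[0,0,0]],[0.3,[0.03,0,0],[0,0,0]],[0.3,[0.03,0,0],[0,0,0]],[0.3,[0.02,0,-0.04],[0,0,0]],[0.3,[0.02,0,-0.05],[0,0,0]],[0.3,[0.02,0,-0.05],[0,0,0]],[0.3,[0.02,0,-0.05],[0,0,0]],[0.3,[0,0,0],[0,0,0]]]'
python3 - <<'E'
from m import *
s=snap('wrist');save(s,'pics/w3.png');pale(s);yellow(s);np.savez('w3.npz',**s)
s=snap('scene');pale(s);yellow(s);np.savez('s3.npz',**s)
E
```

```text
time: 4.5
tool_pos: [0.5419, 0.155, 0.0114]
ee_rot: [3.141, 0.0, 3.141]
wrist_force: [-3.0, 0.7, 1.6]
width: 0.0658
finger_force: 1.4
time: 5.3
tool_pos: [0.4082, 0.1561, 0.1995]
ee_rot: [3.137, 0.017, -3.141]
wrist_force: [-0.2, 0.6, 0.2]
width: 0.0655
finger_force: 0.0
[ 361    0   97   78 3448] [251.2 283.2] [67.3 66.4] 53.7
[ 233   40   91   96 3805] [308.6 158.3] [67.  67.1] 60.4
[ 233  293   78   33 2310] [559.2 151.6] [93.5 44.4] 89.8
y [179 362   7  20  80] [182.2 373.3] [0.6803 0.026  0.    ] [0.6522 0.0363 0.03  ]
y [177 387   6  10  19] [179.5 390.9] [0.7111 0.0196 0.    ] [0.6806 0.0305 0.03  ]
y [174 398   7  17  83] [177.1 404.8] [0.7362 0.0141 0.    ] [0.7037 0.0254 0.03  ]
[ 290    0   29   97 1351] [-252.5 1561.8] [ 154.5 1704.3] 24.6
[  328     0   232   150 17836] [ 738.2 1838. ] [1573.7 2170.8] 29.2
[ 176   28   52   52 2081] [-587.4 1087.5] [267.9 840.5] 35.4
[ 233   34   36   54 1662] [-313.7 1123.1] [184.3 806. ] 31.6
[   6   62   58   44 1404] [-966.8  352.6] [215.6 608.4] 52.7
[ 73  70  61  35 884] [-670.1  488.4] [249.3 342.8] 50.3
[176  72  53  36 947] [-279.   700.4] [217.5 417.1] 44.1
[ 297  197   85  110 1115] [705.2 -35.2] [ 34.5 513.6] 1.2
[ 154  296   87   80 4960] [ 542.  -474.4] [217.3 185.1] 85.8
y [324 231  19   7  27] [333.4 234.6] [ 0.6503  0.0238 -0.    ] [ 0.6656 -0.0135  0.03  ]
y [311 257  14   6  22] [317.6 259.8] [ 0.6603 -0.0962  0.    ] [ 0.6753 -0.1295  0.03  ]
```

View pics/w3.png

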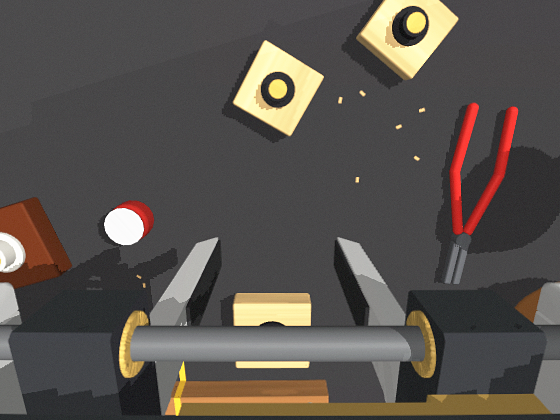

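The base is now square to the axes at y ≈ 0.152. Next comes the sideways push. I'll rotate while high up and check how much room the gourd and pliers leave.

```bash
python3 -m crank '[[0.3,[0,0,-0.03],[0,0,8]],[0.3,[0,0,0],[0,0,8]],[0.3,[0,0,0],[0,0,8]],[0.3,[0,0,0],[0,0,8]],[0.3,[0,0,0],[0,0,8]],[0.3,[0,0,0],[0,0,8]],[0.3,[0,0,0],[0,0,8]],[0.3,[0,0,0],[0,0,8]]]'
python3 -m crank '[[0.3,[0,0,0],[0,0,8]],[0.3,[0,0,0],[0,0,8]],[0.3,[0,0,0],[0,0,8]],[0.3,[0,0,0],[0,0,2]],[0.3,[0,0,0],[0,0,0]]]'
python3 - <<'E'
from h import *
d=np.load('scene0.npz')
v,u=np.mgrid[85:190,285:410]; z=d['z_map'][v,u]; hsv=cv2.cvtColor(d['color'],cv2.COLOR_RGB2HSV)[v,u]
q=cv2.undistortPoints(np.c_[u.ravel(),v.ravel()].astype(float).reshape(-1,1,2),d['K'],d['dist'].astype(float)).reshape(-1,2)
P=((np.c_[q,np.ones(len(q))]*z.reshape(-1,1))-d['t'])@d['R']; P=P.reshape(*z.shape,3)
ok=z>0
g=ok&(hsv[...,0]<20)&(hsv[...,1]>120)&(P[...,2]>.04)&(P[...,1]>.25)
for nm,m in(('gourd',g),('pliers',ok&(P[...,2]<.03)&(P[...,2]>.004)&(P[...,1]>.25)&(P[...,1]<.45))):
    print(nm,m.sum(),np.percentile(P[m],[2,50,98],axis=0).round(3))
E
```

```text
time: 6.2
tool_pos: [0.4051, 0.1547, 0.2181]
ee_rot: [-3.138, -0.001, 2.018]
wrist_force: [-1.1, -0.6, 0.5]
width: 0.0659
finger_force: 0.0
time: 6.7
tool_pos: [0.405, 0.1547, 0.2183]
ee_rot: [-3.138, 0.001, 1.57]
wrist_force: [-0.4, -0.7, -0.1]
width: 0.0661
finger_force: 0.0
gourd 1941 [[0.535 0.428 0.044]
 [0.608 0.465 0.112]
 [0.672 0.518 0.22 ]]
pliers 312 [[0.333 0.35  0.004]
 [0.444 0.375 0.009]
 [0.629 0.445 0.028]]
```

```bash
python3 -m crank '[[0.3,[0.017,0.0384,0],[0,0,0]],[0.3,[0.017,0.0384,0],[0,0,0]],[0.3,[0.017,0.0384,0],[0,0,0]],[0.3,[0.017,0.0384,0],[0,0,0]],[0.3,[0.017,0.0384,0],[0,0,0]],[0.3,[0,0,0.045],[0,0,0]],[0.3,[0,0,0.045],[0,0,0]],[0.3,[0,0,0.04],[0,0,0]]]'
```

```text
time: 7.5
tool_pos: [0.5969, 0.2397, 0.0862]
ee_rot: [-3.138, 0.001, 1.572]
wrist_force: [0.1, -0.5, -0.8]
width: 0.0658
finger_force: 0.0
```

```bash
python3 -m crank '[[0.3,[0,0,0.04],[0,0,0]],[0.3,[0,0,0.025],[0,0,0]],[0.3,[0,0,0.01],[0,0,0]],[0.3,[-0.01,0,0],[0,0,0]],[0.3,[-0.01,0,0],[0,0,0]],[0.3,[-0.008,0,0],[0,0,0]],[0.3,[-0.008,0,0],[0,0,0]],[0.3,[-0.01,0,0],[0,0,0]]]'
python3 -m crank '[[0.3,[-0.01,0,0],[0,0,0]],[0.3,[-0.01,0,0],[0,0,0]],[0.3,[-0.01,0,0],[0,0,0]],[0.3,[-0.01,0,0],[0,0,0]],[0.3,[-0.01,0,0],[0,0,0]],[0.3,[-0.01,0,0],[0,0,0]],[0.3,[-0.01,0,0],[0,0,0]],[0.3,[-0.01,0,0],[0,0,0]]]'
```

```text
time: 8.3
tool_pos: [0.5988, 0.1947, 0.0182]
ee_rot: [3.137, -0.004, 1.571]
wrist_force: [0.6, 3.3, 3.0]
width: 0.066
finger_force: 1.8
time: 9.1
tool_pos: [0.5972, 0.1131, 0.0156]
ee_rot: [-3.141, -0.0, 1.571]
wrist_force: [0.2, 2.9, 2.7]
width: 0.0662
finger_force: 1.7
```

```bash
python3 -m crank '[[0.3,[-0.012,0,0],[0,0,0]],[0.3,[-0.012,0,0],[0,0,0]],[0.3,[-0.012,0,0],[0,0,0]],[0.3,[-0.012,0,0],[0,0,0]],[0.3,[-0.012,0,0],[0,0,0]],[0.3,[-0.01,0,0],[0,0,0]],[0.3,[-0.007,0,0],[0,0,0]],[0.3,[-0.004,0,0],[0,0,0]]]'
python3 -m crank '[[0.3,[0,0,0],[0,0,0]]]'
python3 - <<'E'
from h import *
s=snap('scene');np.savez('s4.npz',**s)
c=s['color'][190:320,230:400,::-1];cv2.imwrite('pics/s4c.png',cv2.resize(c,None,fx=4.5,fy=4.5,interpolation=cv2.INTER_CUBIC))
E
```

```text
time: 9.9
tool_pos: [0.5972, 0.0321, 0.0156]
ee_rot: [-3.141, -0.0, 1.57]
wrist_force: [-0.3, 2.5, 1.9]
width: 0.0659
finger_force: 1.5
time: 10.0
tool_pos: [0.5971, 0.0317, 0.0154]
ee_rot: [-3.141, 0.002, 1.57]
wrist_force: [0.5, -0.4, -0.2]
width: 0.0659
finger_force: 0.0
```

View pics/s4c.png

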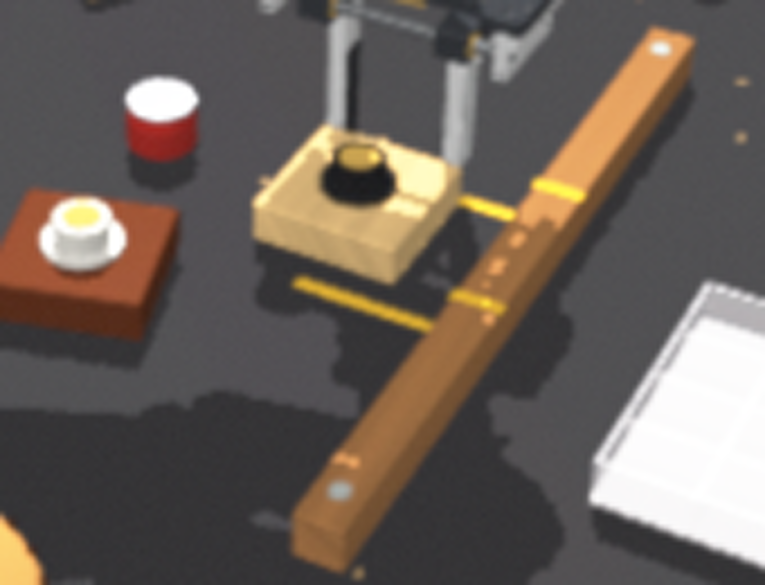

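The base sits just short of the batten, between the fingers and the lower mark, and still overhangs the upper mark a little. In the crop, the lower mark runs (298,284)–(430,327), the upper mark is visible over (460,201)–(515,217), and the base's lower edge runs (255,238)–(390,283).

```bash
python3 - <<'E'
from h import *
d=np.load('s4.npz');s={k:d[k] for k in d}
f=lambda p,z:print(np.round(cast(s,np.array(p)/4.5+[229.9,189.9],z)[:,:2],4).tolist())
print('lower mark');f([(298,284),(430,327)],0)
print('upper mark');f([(460,201),(515,217)],0)
print('marks on batten top');f([(450,296),(503,308),(533,185),(583,197)],.03)
print('batten top front edge');f([(293,515),(453,290),(535,180),(652,30)],.03)
print('base bottom');f([(255,238),(390,283)],0)
print('base top');f([(330,125),(460,168),(393,248),(255,205)],.028)
E
```

```text
lower mark
[[0.5982, -0.0987], [0.6829, -0.0963]]
upper mark
[[0.6473, 0.0223], [0.6834, 0.0239]]
marks on batten top
[[0.6952, -0.0994], [0.7257, -0.0945], [0.6942, 0.0211], [0.725, 0.0245]]
batten top front edge
[[0.7, -0.2975], [0.6945, -0.0937], [0.6932, 0.0263], [0.6943, 0.2185]]
base bottom
[[0.5549, -0.0723], [0.6451, -0.0713]]
base top
[[0.5576, 0.0198], [0.6476, 0.018], [0.6467, -0.0732], [0.5567, -0.076]]
```

```bash
python3 -m crank '[[0.3,[-0.005,0,0],[0,0,0]],[0.3,[-0.004,0,0],[0,0,0]],[0.3,[-0.002,0,0],[0,0,0]],[0.3,[0,0,0],[0,0,0]]]'
python3 -m crank '[[0.3,[0.02,0,0],[0,0,0]],[0.3,[0.03,0,0],[0,0,0]],[0.3,[0,0,-0.045],[0,0,0]],[0.3,[0,0,-0.045],[0,0,0]],[0.3,[0,0,-0.045],[0,0,-8]],[0.3,[0,0,-0.045],[0,0,-8]],[0.3,[0,0,0],[0,0,-8]],[0.3,[0,0,0],[0,0,-8]]]'
python3 -m crank '[[0.3,[0,0,0],[0,0,-8]],[0.3,[0,0,0],[0,0,-8]],[0.3,[0,0,0],[0,0,-8]],[0.3,[0,0,0],[0,0,-8]],[0.3,[0,0,0],[0,0,-8]],[0.3,[0,0,0],[0,0,-8]],[0.3,[0,0,0],[0,0,-8]],[0.3,[0,0,0],[0,0,-2.7]]]'
python3 - <<'E'
from h import *
d=np.load('w2.npz');s={k:d[k] for k in d}
print('tin lid',cast(s,[(143,222),(143,205),(143,239)],.034))
s=snap('scene');np.savez('s5.npz',**s)
E
```

```text
time: 10.45
tool_pos: [0.5971, 0.0213, 0.0154]
ee_rot: [-3.141, 0.001, 1.57]
wrist_force: [-0.2, 0.3, 0.3]
width: 0.0657
finger_force: 0.0
time: 11.25
tool_pos: [0.5987, 0.0715, 0.1991]
ee_rot: [3.137, 0.004, 2.135]
wrist_force: [-0.1, -0.1, -0.7]
width: 0.0658
finger_force: 0.0
time: 12.05
tool_pos: [0.5975, 0.0714, 0.1959]
ee_rot: [-3.141, 0.0, -3.126]
wrist_force: [0.4, -0.1, -0.8]
width: 0.0657
finger_force: 0.0
tin lid [[ 0.4514301  -0.01044312  0.034     ]
 [ 0.42910058 -0.00818516  0.034     ]
 [ 0.47440944 -0.01277882  0.034     ]]
```

```bash
python3 -m crank '[[0.3,[0.0264,-0.0351,0],[0,0,0]],[0.3,[0.0264,-0.0351,0],[0,0,0]],[0.3,[0.0263,-0.0351,0],[0,0,0]],[0.3,[0,0,0],[0,0,0]],[0.3,[0,0,0.045],[0,0,0]],[0.3,[0,0,0.045],[0,0,0]],[0.3,[0,0,0.03],[0,0,0]],[0.3,[0,0,0],[0,0,0]]]'
python3 - <<'E'
from h import *
s=snap('wrist');save(s,'pics/w6.png')
E
```

```text
time: 12.9
tool_pos: [0.5159, -0.0333, 0.0705]
ee_rot: [3.14, -0.01, -3.13]
wrist_force: [0.1, -0.2, -0.6]
width: 0.0662
finger_force: 0.0
```

View pics/w6.png

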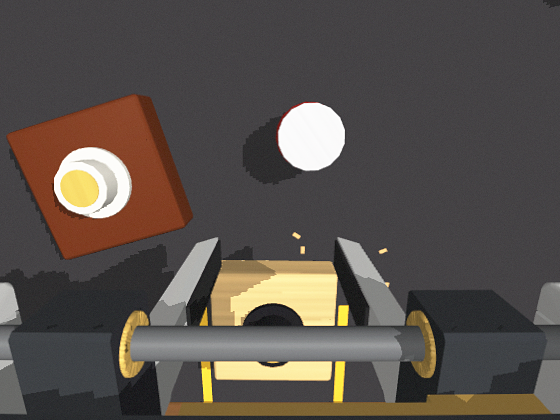

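The base lies between the two marks (columns 207 and 342). The tin at (311,136) and the dark base are well clear behind the fingers. I'll descend and push until the wrist force rises.

```bash
python3 -m crank '[[0.3,[0,0,0.03],[0,0,0]],[0.3,[0,0,0.02],[0,0,0]],[0.3,[0,0,0.008],[0,0,0]],[0.3,[0,0,0],[0,0,0]],[0.3,[-0.01,0,0],[0,0,0]],[0.3,[-0.01,0,0],[0,0,0]],[0.3,[-0.008,0,0],[0,0,0]],[0.3,[-0.008,0,0],[0,0,0]]]'
python3 -m crank '[[0.3,[-0.006,0,0],[0,0,0]],[0.3,[-0.006,0,0],[0,0,0]],[0.3,[-0.004,0,0],[0,0,0]]]'
```

```text
time: 13.75
tool_pos: [0.5562, -0.034, 0.0185]
ee_rot: [-3.141, -0.0, -3.13]
wrist_force: [-3.7, 0.2, 2.4]
width: 0.0657
finger_force: 1.8
time: 14.05
tool_pos: [0.5719, -0.0336, 0.0177]
ee_rot: [3.141, -0.0, -3.13]
wrist_force: [-2.9, 0.1, 3.0]
width: 0.0657
finger_force: 1.9
```

```bash
python3 -m crank '[[0.3,[-0.003,0,0],[0,0,0]],[0.3,[-0.002,0,0],[0,0,0]]]'; python3 -m crank '[[0.3,[-0.002,0,0],[0,0,0]]]';python3 -m crank '[[0.3,[-0.002,0,0],[0,0,0]]]'
```

```text
time: 14.25
tool_pos: [0.5766, -0.0336, 0.0177]
ee_rot: [3.141, -0.0, -3.13]
wrist_force: [-3.9, 1.0, 3.0]
width: 0.0658
finger_force: 1.8
time: 14.35
tool_pos: [0.5785, -0.0335, 0.0177]
ee_rot: [3.141, -0.0, -3.13]
wrist_force: [-3.1, -0.2, 2.9]
width: 0.0655
finger_force: 1.7
time: 14.45
tool_pos: [0.5805, -0.0335, 0.0177]
ee_rot: [3.141, -0.0, -3.13]
wrist_force: [-2.7, 0.2, 1.8]
width: 0.0658
finger_force: 1.6
```

Still sliding freely, so it has not reached the batten yet.

```bash
for i in 1; do :; done; python3 -m crank '[[0.3,[-0.002,0,0],[0,0,0]]]' | grep -E 'pos|wrist'; python3 -m crank '[[0.3,[-0.002,0,0],[0,0,0]]]' | grep -E 'pos|wrist'; python3 -m crank '[[0.3,[-0.001,0,0],[0,0,0]]]'| grep -E 'pos|wrist'
```

```text
tool_pos: [0.5826, -0.0335, 0.0177]
wrist_force: [-3.4, 0.2, 2.2]
tool_pos: [0.5847, -0.0335, 0.0177]
wrist_force: [-3.3, -0.1, 2.4]
tool_pos: [0.5857, -0.0335, 0.0176]
wrist_force: [-3.1, 0.3, 1.2]
```

```bash
python3 -m crank '[[0.3,[-0.002,0,0],[0,0,0]]]' | grep -E 'pos|wrist'; python3 -m crank '[[0.3,[-0.002,0,0],[0,0,0]]]' | grep -E 'pos|wrist'; python3 -m crank '[[0.3,[-0.001,0,0],[0,0,0]]]'| grep -E 'pos|wrist'
python3 - <<'E'
from h import *
s=snap('scene');np.savez('s7.npz',**s)
c=s['color'][190:320,230:400,::-1];cv2.imwrite('pics/s7c.png',cv2.resize(c,None,fx=4.5,fy=4.5,interpolation=cv2.INTER_CUBIC))
E
```

```text
tool_pos: [0.5876, -0.0334, 0.0177]
wrist_force: [-2.9, -0.1, 1.2]
tool_pos: [0.5883, -0.0334, 0.0177]
wrist_force: [-9.6, 0.3, 5.9]
tool_pos: [0.5883, -0.0334, 0.0177]
wrist_force: [-9.8, -0.1, 6.5]
```

View pics/s7c.png

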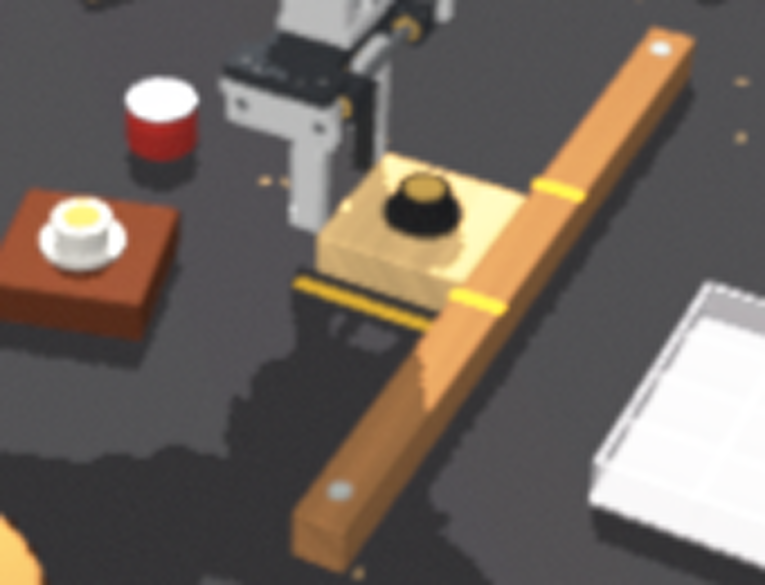

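It has met the batten, with the force jumping from 3 N to about 9.7 N. The block is flush at (525,190)–(450,305) and clear of the lower mark. I'll press lightly to square it and then back off.

```bash
python3 -m crank '[[0.3,[-0.002,0,0],[0,0,0]],[0.3,[0,0,0],[0,0,0]]]' | grep -E 'pos|rot|wrist'
python3 -m crank '[[0.3,[0.006,0,0],[0,0,0]],[0.3,[0.02,0,0],[0,0,0]],[0.3,[0.02,0,0],[0,0,0]],[0.3,[0,0,-0.04],[0,0,0]],[0.3,[0,0,-0.045],[0,0,0]],[0.3,[0,0,-0.045],[0,0,0]],[0.3,[0.04,0,-0.03],[0,0,0]],[0.3,[0.04,0,0],[0,0,0]]]'| grep -E 'pos|wrist'
python3 -m crank '[[0.3,[0.04,0,0],[0,0,0]],[0.3,[0.04,0,0],[0,0,0]],[0.3,[0,0,0],[0,0,0]]]'| grep -E 'pos|wrist'
python3 - <<'E'
from m import *
s=snap('scene');np.savez('s8.npz',**s)
c=s['color'][190:320,230:400,::-1];cv2.imwrite('pics/s8c.png',cv2.resize(c,None,fx=4.5,fy=4.5,interpolation=cv2.INTER_CUBIC))
f=lambda p,z:print(np.round(cast(s,np.array(p)/4.5+[229.9,189.9],z)[:,:2],4).tolist())
f([(298,284),(430,327)],0);f([(318,268),(448,310)],0)
w=snap('wrist');pale(w);yellow(w)
E
```

```text
tool_pos: [0.5883, -0.0334, 0.0177]
ee_rot: [3.141, -0.01, -3.13]
wrist_force: [-14.6, -0.2, 9.9]
tool_pos: [0.4704, -0.0356, 0.1838]
wrist_force: [0.8, 0.4, 0.5]
tool_pos: [0.3844, -0.0357, 0.1781]
wrist_force: [0.2, -0.9, -0.1]
[[0.5982, -0.0987], [0.6829, -0.0963]]
[[0.6015, -0.0795], [0.6854, -0.0773]]
[119 311  30  67 963] [ 570.6 -202.6] [29.9 95.9] 78.4
y [226 362   8  41 239] [229.5 381.9] [ 0.6486 -0.0947  0.    ] [ 0.62   -0.0898  0.03  ]
```

View pics/s8c.png

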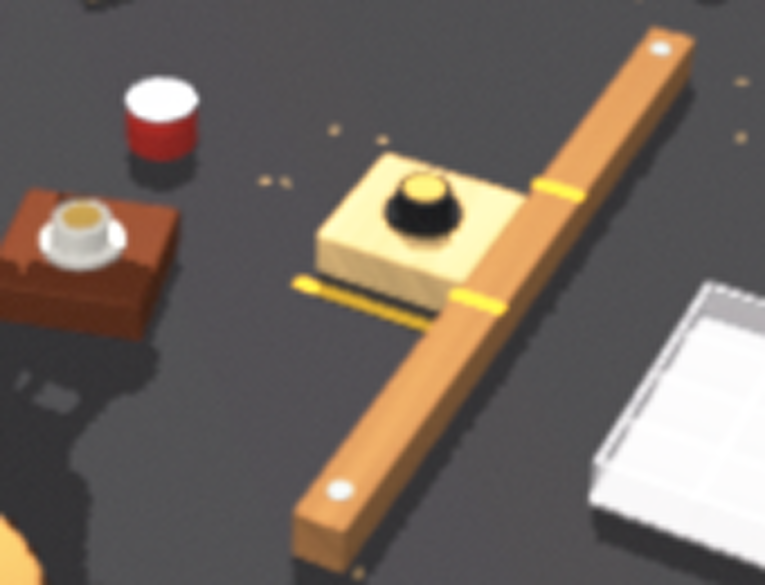

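The block is flush and the fingers are clear. This view puts the centring about 6 mm to the left, so I'll check it numerically with the wrist camera from above.

```bash
python3 -m crank '[[0.3,[-0.04,0,0],[0,0,0]],[0.3,[-0.04,0,0],[0,0,0]],[0.3,[-0.04,0,-0.0],[0,0,0]],[0.3,[0,0,0],[0,0,0]],[0.3,[0,0,0],[0,0,0]]]'| grep -E 'pos|wrist'
python3 - <<'E'
from m import *
w=snap('wrist');np.savez('w9.npz',**w)
pale(w);yellow(w)
hsv=cv2.cvtColor(w['color'],cv2.COLOR_RGB2HSV)
for v in range(270,400,8):
    r=hsv[v]; y=np.where((r[:,0]>21)&(r[:,0]<33)&(r[:,1]>175)&(r[:,2]>100))[0]
    p=np.where((r[:,0]>14)&(r[:,0]<33)&(r[:,1]>35)&(r[:,1]<150)&(r[:,2]>150))[0]; p=p[(p>150)&(p<400)]
    out=[v]
    for g in np.split(y,np.where(np.diff(y)>2)[0]+1) if len(y) else []:
        if len(g)>2: out.append(('Y',g[0],g[-1],round(cast(w,[(g.mean(),v)],0)[0,1],4)))
    if len(p)>20: out.append(('P',p[0],p[-1],cast(w,[(p[0]-.5,v),(p[-1]+.5,v)],.028)[:,1].round(4).tolist()))
    print(*out)
E
```

```text
tool_pos: [0.5081, -0.0344, 0.1763]
wrist_force: [0.8, 0.4, -0.5]
[ 233  266   87   60 1502] [623.1 -33.4] [73.1 94.2] 0.7
[119 311  30  67 934] [ 688.6 -199. ] [29.5 94.1] 78.4
[ 180  361  195   13 1843] [716.9 -30.7] [ 17.1 230.2] 0.7
y [220 270   9  56 330] [224.5 298.1] [ 0.6427 -0.0947  0.    ] [ 0.6248 -0.0896  0.03  ]
270 ('P', np.int64(235), np.int64(317), [-0.0782, 0.0113])
278 ('Y', np.int64(221), np.int64(226), np.float64(-0.0951))
286 ('Y', np.int64(221), np.int64(227), np.float64(-0.0949))
294 ('Y', np.int64(222), np.int64(227), np.float64(-0.0946)) ('P', np.int64(233), np.int64(318), [-0.0811, 0.0138])
302 ('Y', np.int64(222), np.int64(227), np.float64(-0.0949))
310 ('Y', np.int64(223), np.int64(228), np.float64(-0.094)) ('P', np.int64(234), np.int64(320), [-0.0804, 0.0169])
318 ('Y', np.int64(223), np.int64(228), np.float64(-0.0944)) ('P', np.int64(234), np.int64(317), [-0.0806, 0.014])
326
334
342
350
358
366 ('P', np.int64(182), np.int64(373), [-0.1436, 0.0833])
374
382
390
398
```

The wrist view puts the block centre about 1 mm off the middle between the marks, parallel to the batten (both at 0.7°). The arm is clear.

```bash
python3 -c "
from bench import robot
print(robot.close_job())"
```

```text
the job is handed in; nothing more can be done
None
```

The job is handed in, but no pass or fail came back: by my last measurements the pale base is flush and parallel to the straight-edge, about 1 mm off the middle between the yellow marks, with the fingers clear and nothing else seen to move.

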